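Stamp the gift box on its yellow spot

ROBOT

A 6-joint arm with a two-finger parallel gripper is mounted at the origin on the work surface. World frame = base frame: x ahead of the robot, y to its left, z up, the work surface at z = 0. Lengths are in m, angles in rad, forces in N, time in s.
With the tool pointing down it reaches from about 0.425 to 0.95 m from the base axis. Payload 3.5 kg.
Tool frame: the origin (TCP) lies at the very end of the fingers, on their centre line; the grasp point (between the pads) lies 19 mm behind it (ctrl.grip_point_offset is the distance from the TCP to the grasp point, in m); z points along the fingers, y is the line along which they close (so a half turn about z gives the same grasp; the last joint's range is limited). The gripper opens to 85 mm and grips with 20 to 120 N. Pads are 22 mm wide; open, the fingers measure 114 mm over their backs; the gripper's body (76 mm by 85 mm) begins 54 mm behind the grasp point. The pads swing forward as they close: fully open they stand 13 mm farther back than shut.
Start: joints at [-1.407, 0.286, 1.577, -0, 1.279, -0.15], TCP at [0.208, -0.642, 0.231] pointing down, gripper open.
Joint ranges: [-2.77, 2.77], [-0.9, 2.22], [0.21, 2.48], [-1.53, 4.67], [0.24, 2.81], [-2.84, 2.84]. Speed limits (rad/s): [2.79, 2.79, 3.14, 3.14, 3.14, 3.14].

INTERFACE

Orientations are given as a unit quaternion [x, y, z, w].
In Python, from plant import telemetry, vision, ctrl gives the robot as it stands.
- The arm moves only by the tool arm_command, never from a script. Its argument "series" is one flat list of numbers, 7 for each row, row after row: the shift along the tool's x, y, z in cm, then the turn, a rotation vector about the tool's x, y, z in degrees, then the closure, from 0 (fully open) to 1 (shut). A call has 1 to 10 rows; each row is the pose to reach, as a shift and turn from the pose commanded when the call began, along the tool's axes at that moment; what a row does not reach only later rows make up. A row lasts 1/12 s, in which the tool goes at most 41.7 mm and 7.16 degrees, less where a joint would pass 70% of its speed; a pose out of reach is approached as far as the arm can. A call with a gripper value outside its range is refused whole. The fingers move at their own pace and stop on an object; "force" is the grip in N (left out, the last holds). Time passes only in rows, so rows that repeat a pose let the fingers close. It gives the time, the measured TCP pose, the force, the opening and the grip force at its end, in the units of the state.
- telemetry.get_state(): the state, without advancing time (a new reading comes with each control period).
- vision.read_camera(name): name is "side" or "top" or "wrist"; returns a dict with "color" (400x640x3 uint8, blue, green, red), "K" (3x3 intrinsics, pixels), "rvec" (rotation vector, rad) and "tvec" (3), from world to camera coordinates, as OpenCV has them; the wrist camera has in their place "T_tool_cam" (4x4, takes a point from camera to tool coordinates, whose origin is the TCP and whose axes are the flange's). Camera axes: x right, y down, z forward; pixel columns grow to the right and rows downward; lengths in m; the calibration is good to about 2 mm. A picture is of the moment at which its call begins: read the wrist's pose just before it. There is no depth.
- ctrl.sign_off(): hands the job in; it is judged then, once.
The state is a dict: "time": time; "qpos": joint angles; "dq": joint speeds; "joint_efforts": joint torques, N m; "eef_pos": TCP position; "tcp_rot": TCP orientation; "contact_force": force on the tool from outside, world axes, zero at the start; "wrist_torque": the same for the moment, N m; "opening": opening from 0.0 (shut) to 1.0 (fully open); "finger_force": force on a finger pad.
Only numpy, scipy, OpenCV 4.12 (cv2) and the standard library are available. Lean on these libraries where they do the work, as an engineer would, in place of code of your own. Each camera call takes 0.05 s, during which the arm holds its last target. There are 200 camera calls.

TASK

Slide the blue gift box flat along the counter, without lifting or tipping it, until its yellow spot is centred under the die of the green stamping press. Then push the press's wooden knob down until the die bears firmly on the box, so that the stamp lands wholly inside the yellow spot, and let it spring back up. Leave the box lying there, released, and do not disturb the red box, the jar or the tin.

Things in the scene. Friction and masses are not known exactly. Their poses are not given: they have to be found in the camera images.
- gift_box: Slim rigid blue gift box, 180 x 48 x 34 mm (x, y, z), about 0.3 kg, loose, lying flat on the counter. Origin at the centre of its underside; x runs along its length towards the end that carries the yellow spot. Can be gripped across its 48 mm width from above.
- spot (a point): Centre of the flat yellow disc, 24 mm in diameter, on the gift box's top face (34 mm above the counter), on its long centre line 55 mm from the middle, 35 mm from the end. Axes as the gift box.
- press: Green stamping press, fixed. Origin on the counter straight below the die; x points from the die to the column, away from the robot. Foot 24 mm high, 80 wide, x 65 to 205. Column 36 mm square, x 82 to 118, up to 155. Arm 110 to 146 mm up carries a sleeve, radius 24 about the die's axis, 88 to 152 mm up. Below it, open to the robot and both flanks; the steel sheet there is flush (no step).
- plunger: The press's moving part: steel rod, wooden knob on top, brass die 14 mm in diameter below. It slides straight down up to 22 mm; the die meets a box on the counter after 16 mm. A spring returns it: about 3 N to start it, 7 N to reach the box; 12 to 15 N on the knob bears firmly. Origin on the die's axis, at counter height when up, moving down with it.
- die_tip (a point): Centre of the die's lower face, 50 mm above the counter when the plunger is up; it moves straight down with the plunger.
- knob_top (a point): Centre of the flat top (36 mm across) of the light wooden palm knob, 48 mm in diameter, on the upper end of the plunger, straight above the die; 205 mm above the counter when up. From above, the knob's centre shows where the die is.
- red_box: Loose red box of the same size as the gift box, without a yellow spot: a bystander. Origin at the centre of its underside, x along its length.
- jar: Loose amber glass jar with a steel lid, 90 mm in diameter, 140 mm tall: a bystander. Origin at the centre of its underside.
- tin: Loose round tin with a green label, 72 mm in diameter, 110 mm tall: a bystander. Origin at the centre of its underside.
Things that resemble listed ones, but are neither listed nor needed, are in the scene too. Of the things that look like the gift_box, the middle-sized one is meant.

How it is judged:
By the outcome, as a careful person would: the job done as asked, in the order asked, and still so for the second after the job is handed in, with the robot touching nothing.
It also fails if it takes over 61 s, if anything falls off the work surface, if the arm or the gripper's body presses on something with over 40 N, if the wrist force passes 120 N, or if a joint passes its speed limit or range.

## Working session

There is one attempt and no reset: what is moved stays moved. The work goes in short steps, Python scripts to look and compute and a tool call to move; the robot and the scene stay as the last step left them, time stands still between calls to the robot, and variables do not carry over. Pictures are saved under pics/ and viewed, at most 10 in all, crops included, and the job is handed in when it is done.

Besides the shell and the picture viewer there is one more tool, called after ">>>" by a JSON object that holds its "fn" and its "kwargs", one argument or row to a line. arm_command: Moves the arm, as the interface text tells. Its arguments: {"type":"object","properties":{"series":{"type":"array","items":{"type":"number"}},"force":{"type":"number"}},"required":["series"]}

```bash
mkdir -p pics; cat > h.py <<'E'
import sys; sys.path.insert(0,'.')
import numpy as np, cv2
from scipy.spatial.transform import Rotation as R
from plant import telemetry, vision, ctrl
def snap(n,f):
    c=vision.read_camera(n); cv2.imwrite(f'pics/{f}.png',c['color']); return c
def ray(c,px,z):
    "pixels -> world points on plane z (fixed cameras)"
    M=cv2.Rodrigues(np.array(c['rvec'],float))[0]; t=np.array(c['tvec'],float).ravel()
    o=-M.T@t; p=np.atleast_2d(px).astype(float)
    d=np.c_[p,np.ones(len(p))]@np.linalg.inv(np.array(c['K'])).T@M
    return o+d*((z-o[2])/d[:,2])[:,None]
def proj(c,P):
    return cv2.projectPoints(np.atleast_2d(P).astype(float),np.array(c['rvec'],float),np.array(c['tvec'],float),np.array(c['K']),None)[0][:,0]
E
python3 - <<'E'
from h import *
c=snap('top','top0'); d=snap('side','side0')
cv2.imwrite('pics/both.png',cv2.resize(np.vstack([c['color'],d['color']]),None,fx=.75,fy=.75))
s=telemetry.get_state(); print(s['eef_pos'],s['tcp_rot'],s['time'],ctrl.grip_point_offset)
E
```

```text
[ 0.20829931 -0.64142906  0.23006026] [ 9.87714102e-01  1.56268005e-01 -1.02747649e-06 -1.07903417e-03] 0.1 0.0187
```

View pics/top0.png

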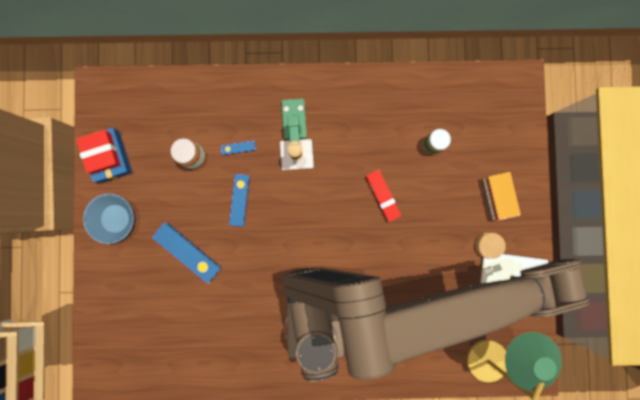

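View pics/side0.png

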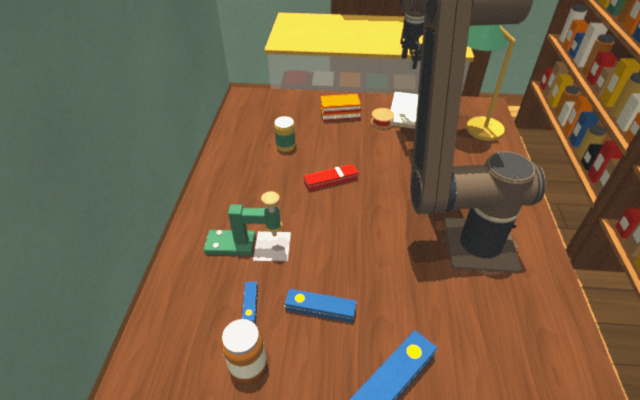

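Three blue spotted boxes appear in the top view: a small one at (238,148), a medium one at (239,200) and a large one at (187,252). There is also a blue book under a red one at (105,155). The medium one at (239,200) fits the description: it is the middle size and has its spot at (241,184). The press knob is at (295,149), the red box at (383,195), the jar at (187,153) and the tin at (438,141).

```bash
cat >> h.py <<'E'
def blob(img,lo,hi,roi):
    x0,y0,x1,y1=roi; m=np.zeros(img.shape[:2],np.uint8)
    m[y0:y1,x0:x1]=cv2.inRange(cv2.cvtColor(img,cv2.COLOR_BGR2HSV),lo,hi)[y0:y1,x0:x1]
    return m
def cen(m):
    n,l,s,c=cv2.connectedComponentsWithStats(m); i=1+np.argmax(s[1:,4]); return c[i],s[i,4],(l==i).astype(np.uint8)
E
python3 - <<'E'
from h import *
c=vision.read_camera('top'); im=c['color']
cv2.imwrite('pics/crop.png',cv2.resize(im[90:290,140:340],None,fx=3,fy=3,interpolation=cv2.INTER_CUBIC))
for nm,roi in dict(small=(215,135,262,160),mid=(225,168,255,232),large=(145,215,225,290)).items():
    mb=blob(im,(95,80,40),(125,255,255),roi); my=blob(im,(18,120,100),(38,255,255),roi)
    r=cv2.minAreaRect(cv2.findNonZero(mb|my)); p=ray(c,[r[0]],.034)[0]; s=ray(c,[cen(my)[0]],.034)[0]
    b=ray(c,cv2.boxPoints(r),.034); print(nm,p.round(3),s.round(3),np.linalg.norm(b[0]-b[1]).round(3),np.linalg.norm(b[1]-b[2]).round(3),np.degrees(np.arctan2(*(s-p)[1::-1])).round(1))
print('knob',ray(c,[[295,149]],.205)); print('plate',ray(c,[[297,155]],0),'foot',ray(c,[[293,102],[294,140]],.024))
print('jar',ray(c,[[183,150]],.14),'tin',ray(c,[[440,139]],.11),'red',ray(c,[[383,195]],.034))
E
```

```text
small [0.641 0.257 0.034] [0.638 0.293 0.034] 0.116 0.031 94.3
mid [0.457 0.255 0.034] [0.513 0.25  0.034] 0.178 0.048 -4.6
large [0.28  0.439 0.034] [0.229 0.384 0.034] 0.069 0.251 -132.6
knob [[0.60638082 0.05188072 0.205     ]]
plate [[0.61569095 0.05147419 0.        ]] foot [[0.80142841 0.06201545 0.024     ]
 [0.66576426 0.06056355 0.024     ]]
jar [[0.61886587 0.42030358 0.14      ]] tin [[ 0.64663576 -0.43231973  0.11      ]] red [[ 0.46555939 -0.24749472  0.034     ]]
```

View pics/crop.png

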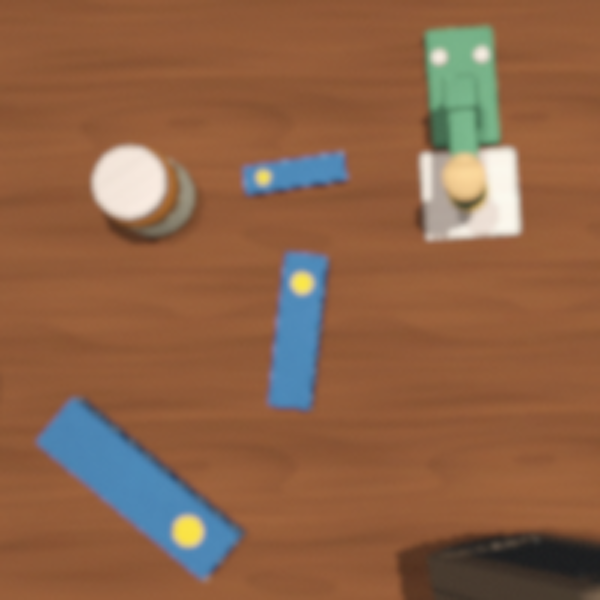

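The crop confirms it: the medium box measures 178 x 48 mm. Its spot is at the far end and its yaw is about -5°. Next I plan a look pose for the wrist camera.

```bash
cat >> h.py <<'E'
def go(p,yaw,s=None):
    "shift (cm) and turn (deg) in tool axes to TCP p, tool down with tool x at world yaw(deg)"
    s=s or telemetry.get_state(); Q=R.from_quat(s['tcp_rot']); 
    a=np.radians(yaw); T=R.from_matrix(np.array([[np.cos(a),np.sin(a),0],[np.sin(a),-np.cos(a),0],[0,0,-1]]))
    print('at',np.round(s['eef_pos'],4),'-> shift cm',(Q.inv().apply(np.array(p)-s['eef_pos'])*100).round(2),'turn',(Q.inv()*T).as_rotvec(degrees=True).round(2))
def wrist():
    s=telemetry.get_state(); c=vision.read_camera('wrist'); T=np.eye(4); T[:3,:3]=R.from_quat(s['tcp_rot']).as_matrix(); T[:3,3]=s['eef_pos']
    W=np.linalg.inv(T@np.array(c['T_tool_cam'])); c['rvec']=cv2.Rodrigues(W[:3,:3])[0]; c['tvec']=W[:3,3]; return c
E
python3 - <<'E'
from h import *
c=wrist(); print(np.round(c['T_tool_cam'],3),np.round(c['K'],0))
go((.47,-.12,.36),-5)
for p in [(.47,.15,.36),(.45,.12,.40)]:
    a=np.radians(-5);T=np.eye(4);T[:3,:3]=[[np.cos(a),np.sin(a),0],[np.sin(a),-np.cos(a),0],[0,0,-1]];T[:3,3]=p
    W=np.linalg.inv(T@np.array(c['T_tool_cam']));c['rvec']=cv2.Rodrigues(W[:3,:3])[0];c['tvec']=W[:3,3]
    print(p,proj(c,[(.61,.052,.205),(.513,.25,.034),(.37,.26,.034),(.61,.052,0)]).round())
E
```

```text
[[-0.    -0.944 -0.329  0.085]
 [ 1.     0.    -0.001  0.001]
 [ 0.001 -0.329  0.944 -0.143]
 [ 0.     0.     0.     1.   ]] [[306.   0. 317.]
 [  0. 306. 204.]
 [  0.   0.   1.]]
at [ 0.2083 -0.6416  0.2305] -> shift cm [ 41.   -41.55 -12.89] turn [-0.08  0.   22.98]
(0.47, 0.15, 0.36) [[417.  19.]
 [248. 133.]
 [256. 221.]
 [375.  52.]]
(0.45, 0.12, 0.4) [[373.   9.]
 [233. 119.]
 [242. 204.]
 [351.  44.]]
```

>>> {"fn": "arm_command", "kwargs": {
  "series": [41,-41.5,-13,0,0,-80,0,41,-41.5,-13,0,0,-80,0,41,-41.5,-13,0,0,-80,0,41,-41.5,-13,0,0,-80,0,41,-41.5,-13,0,0,-80,0,41,-41.5,-13,0,0,-80,0,41,-41.5,-13,0,0,-80,0,41,-41.5,-13,0,0,-80,0,41,-41.5,-13,0,0,-80,0,41,-41.5,-13,0,0,-80,0]
}}

```text
time: 1.03
eef_pos: [0.3913, -0.2766, 0.3224]
tcp_rot: [0.708, 0.707, 0.0, 0.0]
contact_force: [0.5, 0.3, 0.3]
opening: 0.999
finger_force: 0.0
```

```bash
python3 - <<'E'
from h import *
c=vision.read_camera('wrist')
for p in [(.50,.15,.36),(.52,.15,.36),(.54,.15,.36)]:
    a=np.radians(175);T=np.eye(4);T[:3,:3]=[[np.cos(a),np.sin(a),0],[np.sin(a),-np.cos(a),0],[0,0,-1]];T[:3,3]=p
    W=np.linalg.inv(T@np.array(c['T_tool_cam']));c['rvec']=cv2.Rodrigues(W[:3,:3])[0];c['tvec']=W[:3,3]
    print(p,proj(c,[(.61,.052,.205),(.513,.25,.034),(.37,.26,.034),(.61,.052,0)]).round().tolist())
go((.48,.15,.36),175)
E
```

```text
(0.5, 0.15, 0.36) [[240.0, 286.0], [382.0, 158.0], [388.0, 56.0], [268.0, 218.0]]
(0.52, 0.15, 0.36) [[237.0, 270.0], [382.0, 145.0], [388.0, 40.0], [266.0, 208.0]]
(0.54, 0.15, 0.36) [[233.0, 254.0], [382.0, 132.0], [387.0, 23.0], [264.0, 197.0]]
at [ 0.3945 -0.2714  0.3249] -> shift cm [42.07  8.96 -3.37] turn [  0.35   0.14 -84.47]
```

>>> {"fn": "arm_command", "kwargs": {
  "series": [42,11,-3.5,0,0,-84.5,0,42,11,-3.5,0,0,-84.5,0,42,11,-3.5,0,0,-84.5,0,42,11,-3.5,0,0,-84.5,0,42,11,-3.5,0,0,-84.5,0,42,11,-3.5,0,0,-84.5,0,42,11,-3.5,0,0,-84.5,0,42,11,-3.5,0,0,-84.5,0,42,11,-3.5,0,0,-84.5,0,42,11,-3.5,0,0,-84.5,0]
}}

```text
time: 1.92
eef_pos: [0.499, 0.1244, 0.3556]
tcp_rot: [0.16, 0.987, -0.0, 0.0]
contact_force: [0.5, 0.2, 1.0]
opening: 1.0
finger_force: 0.0
```

```bash
python3 - <<'E'
from h import *
go((.50,.15,.36),175)
E
```

```text
at [0.499  0.1244 0.3556] -> shift cm [ 0.72  2.46 -0.44] turn [ -0.     0.03 -13.45]
```

>>> {"fn": "arm_command", "kwargs": {
  "series": [0.7,2.5,-0.4,0,0,-13.5,0,0.7,2.5,-0.4,0,0,-13.5,0,0.7,2.5,-0.4,0,0,-13.5,0,0.7,2.5,-0.4,0,0,-13.5,0]
}}

```text
time: 2.25
eef_pos: [0.5003, 0.1483, 0.359]
tcp_rot: [0.047, 0.999, -0.0, -0.0]
contact_force: [-0.0, -1.2, 0.5]
opening: 1.003
finger_force: 0.0
```

```bash
python3 - <<'E'
from h import *
import pickle
c=wrist(); pickle.dump(c,open('w1.pkl','wb')); cv2.imwrite('pics/w1.png',c['color'])
print(proj(c,[(.61,.052,.205),(.513,.25,.034),(.61,.052,0)]).round())
go((.50,.15,.36),175)
E
```

```text
[[243. 286.]
 [384. 157.]
 [269. 219.]]
at [0.5003 0.1478 0.359 ] -> shift cm [ 0.05  0.21 -0.1 ] turn [-0.02 -0.04 -0.48]
```

View pics/w1.png

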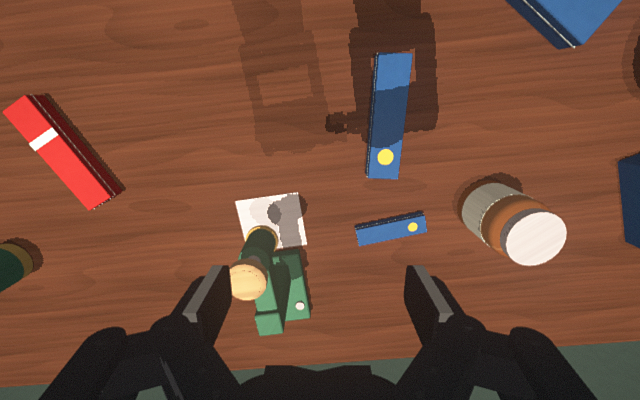

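The wrist view shows the gift box from (393,52) to (383,179) with its spot at (385,157). The knob is at (248,282), partly edged by a finger at (230,280). The steel sheet is around (270,221).

```bash
python3 - <<'E'
from h import *
import pickle
c=pickle.load(open('w1.pkl','rb')); im=c['color']
my=blob(im,(20,120,100),(38,255,255),(370,140,402,172)); s=ray(c,[cen(my)[0]],.034)[0]
mb=blob(im,(95,90,40),(125,255,255),(355,45,420,185)); m=cen(mb|my)[2]
# warp top plane z=.034 to metric: use long edges via minAreaRect of world points
P=ray(c,cv2.findNonZero(m)[:,0],.034)[:,:2]; r=cv2.minAreaRect((P*1000).astype(np.float32)); print('box',r,'spot',s.round(4))
v=np.linalg.svd(P-P.mean(0),full_matrices=False)[2][0]; print('yaw',np.degrees(np.arctan2(v[1],v[0])))
mk=blob(im,(8,60,120),(25,200,255),(225,255,272,305)); cc,a,mm=cen(mk); print('knob px',cc,a)
k=ray(c,cv2.findNonZero(mm)[:,0],.205)[:,:2]; print('knob',cv2.minEnclosingCircle((k*1000).astype(np.float32)))
mp=blob(im,(0,0,150),(180,60,255),(225,185,315,255)); q=cv2.minAreaRect(cv2.findNonZero(cen(mp)[2])); print('plate',ray(c,[q[0]],0).round(4), ray(c,cv2.boxPoints(q),0)[:,:2].round(3).tolist())
cv2.imwrite('pics/k.png',np.hstack([cv2.resize(im[180:330,210:330],None,fx=4,fy=4,interpolation=cv2.INTER_CUBIC)]))
E
```

```text
box ((456.64910888671875, 256.95465087890625), (48.30324935913086, 178.61915588378906), 82.95196533203125) spot [0.5116 0.2512 0.034 ]
yaw -7.0148275881859785
knob px [244.73874539 281.53136531] 1355
knob ((601.7008056640625, 50.499366760253906), 34.768985748291016)
plate [[0.617  0.0532 0.    ]] [[0.571, -0.003], [0.565, 0.11], [0.665, 0.112], [0.673, -0.007]]
```

View pics/k.png

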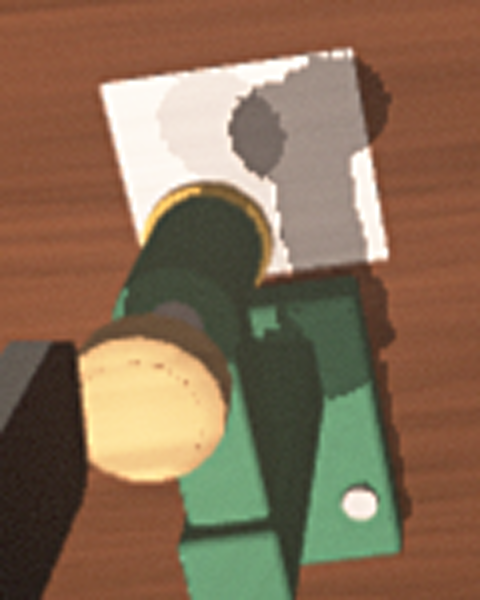

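```bash
python3 - <<'E'
from h import *
go((.695,.05,.40),175)
E
```

```text
at [0.5003 0.1478 0.359 ] -> shift cm [-20.31  -7.88  -4.11] turn [-0.02 -0.04 -0.48]
```

>>> {"fn": "arm_command", "kwargs": {
  "series": [-20.3,-7.9,-4.1,0,0,-0.5,0,-20.3,-7.9,-4.1,0,0,-0.5,0,-20.3,-7.9,-4.1,0,0,-0.5,0,-20.3,-7.9,-4.1,0,0,-0.5,0,-20.3,-7.9,-4.1,0,0,-0.5,0,-20.3,-7.9,-4.1,0,0,-0.5,0,-20.3,-7.9,-4.1,0,0,-0.5,0,-20.3,-7.9,-4.1,0,0,-0.5,0,-20.3,-7.9,-4.1,0,0,-0.5,0,-20.3,-7.9,-4.1,0,0,-0.5,0]
}}

```text
time: 3.13
eef_pos: [0.6942, 0.0514, 0.4008]
tcp_rot: [0.042, 0.999, 0.0, -0.0]
contact_force: [0.9, 0.7, -0.4]
opening: 1.002
finger_force: 0.0
```

```bash
python3 - <<'E'
from h import *
import pickle
c=wrist(); pickle.dump(c,open('w2.pkl','wb')); im=c['color']
p=proj(c,[(.61,.052,.205)])[0]; print(p, telemetry.get_state()['eef_pos'],telemetry.get_state()['dq'].round(3) if hasattr(telemetry.get_state()['dq'],'round') else '')
x,y=max(int(p[0])-80,0),max(int(p[1])-60,0); print(x,y)
cv2.imwrite('pics/k2.png',cv2.resize(im[y:y+140,x:x+160],None,fx=4,fy=4,interpolation=cv2.INTER_CUBIC))
E
```

```text
[311.57143261  97.75890499] [0.69416918 0.05164659 0.40099826] [ 0.004  0.001 -0.004 -0.003 -0.    -0.002]
231 37
```

View pics/k2.png

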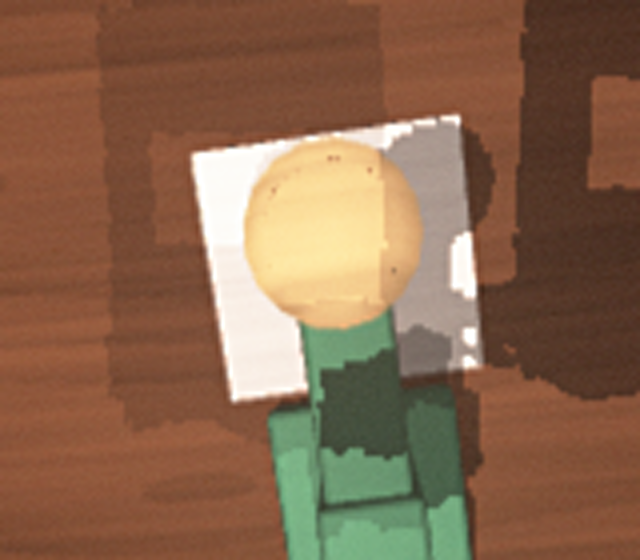

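The knob is seen from straight above at crop (333,233), which is pixel (314.3,95.3). The steel sheet's corners are at crop (192,155), (460,117), (482,368) and (232,403).

```bash
python3 - <<'E'
from h import *
import pickle
c=pickle.load(open('w2.pkl','rb')); f=lambda q,z: ray(c,np.atleast_2d(q)/4.+[231,37],z)[:,:2].round(4)
print('knob z.19,.205',f([333,233],.19),f([333,233],.205))
P=f([[192,155],[460,117],[482,368],[232,403]],0); print('plate',P.mean(0),P.tolist())
im=c['color']; mk=blob(im,(8,60,100),(25,220,255),(285,65,345,125)); cc,a,mm=cen(mk)
k=ray(c,cv2.findNonZero(cv2.erode(mm,np.ones((3,3))))[:,0],.195)[:,:2]; print(cc,a,cv2.minEnclosingCircle((k*1000).astype(np.float32)))
a=R.from_euler('z',4.5,degrees=True)
B=np.array([.4566,.257]); y=np.radians(-7); g=B-.035*np.array([np.cos(y),np.sin(y)]); print('grip',g); go((*g,.12),173)
print('press dir',np.degrees(np.arctan2(*(P[2]-P[1])[::-1])),np.degrees(np.arctan2(*(P[3]-P[0])[::-1])))
E
```

```text
knob z.19,.205 [[0.6077 0.0549]] [[0.6078 0.055 ]]
plate [0.619325 0.055725] [[0.5715, -0.0018], [0.5664, 0.1087], [0.6668, 0.1129], [0.6726, 0.0031]]
[312.67096135  90.47125867] 2018 ((599.493408203125, 50.21266174316406), 31.913143157958984)
grip [0.42186088 0.26126543]
at [0.6942 0.0516 0.401 ] -> shift cm [28.89 18.62 28.09] turn [0.01 0.02 2.23]
press dir 2.395438732350634 2.774775457499747
```

>>> {"fn": "arm_command", "kwargs": {
  "series": [29.9,18.6,28,0,0,2.2,0,29.9,18.6,28,0,0,2.2,0,29.9,18.6,28,0,0,2.2,0,29.9,18.6,28,0,0,2.2,0,29.9,18.6,28,0,0,2.2,0,29.9,18.6,28,0,0,2.2,0,29.9,18.6,28,0,0,2.2,0,29.9,18.6,28,0,0,2.2,0,29.9,18.6,28,0,0,2.2,0,29.9,18.6,28,0,0,2.2,0]
}}

```text
time: 4.02
eef_pos: [0.4314, 0.2468, 0.1407]
tcp_rot: [0.061, 0.998, 0.0, 0.001]
contact_force: [0.8, 0.8, 0.3]
opening: 1.001
finger_force: 0.0
```

>>> {"fn": "arm_command", "kwargs": {
  "series": [0,0,0,0,0,0,0,0,0,0,0,0,0,0,0,0,0,0,0,0,0]
}}

```text
time: 4.27
eef_pos: [0.4342, 0.2462, 0.1425]
tcp_rot: [0.06, 0.998, 0.0, 0.001]
contact_force: [0.1, 0.4, -0.1]
opening: 0.999
finger_force: 0.0
```

```bash
python3 - <<'E'
from h import *
go((.412,.2625,.005),173)
E
```

```text
at [0.4342 0.2462 0.1425] -> shift cm [ 2.43  1.34 13.74] turn [0.05 0.16 0.08]
```

>>> {"fn": "arm_command", "kwargs": {
  "series": [2.4,1.3,4,0,0,0,0,2.4,1.3,7,0,0,0,0,2.4,1.3,10,0,0,0,0,2.4,1.3,12,0,0,0,0,2.4,1.3,13,0,0,0,0,2.4,1.3,13.5,0,0,0,0,2.4,1.3,13.5,0,0,0,0,2.4,1.3,13.5,0,0,0,0]
}}

```text
time: 4.93
eef_pos: [0.4135, 0.2619, 0.0078]
tcp_rot: [0.061, 0.998, 0.001, 0.002]
contact_force: [0.2, -0.4, -0.3]
opening: 1.001
finger_force: 0.0
```

```bash
python3 - <<'E'
from h import *
go((.412,.2625,.005),173)
c=wrist(); im=c['color']; 
import pickle; pickle.dump(c,open('w3.pkl','wb'))
cv2.imwrite('pics/w3.png',im)
t=vision.read_camera('top')
my=blob(t['color'],(18,120,100),(38,255,255),(225,168,255,232)); print('spot top',ray(t,[cen(my)[0]],.034))
E
```

```text
at [0.4135 0.2619 0.0078] -> shift cm [0.15 0.04 0.28] turn [ 0.09  0.17 -0.02]
spot top [[0.51286514 0.25046657 0.034     ]]
```

View pics/w3.png

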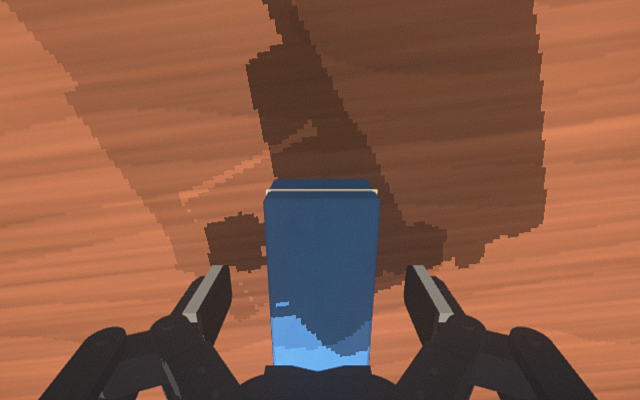

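The box lies straight and centred between the fingers (edges at columns 265 and 378, fingers at 231 and 405). I lower 3 mm and grip.

>>> {"fn": "arm_command", "kwargs": {
  "series": [0,0,0.3,0,0,0,0,0,0,0.3,0,0,0,0.2,0,0,0.3,0,0,0,0.4,0,0,0.3,0,0,0,0.6,0,0,0.3,0,0,0,0.7,0,0,0.3,0,0,0,0.7,0,0,0.3,0,0,0,0.7,0,0,0.3,0,0,0,0.7,0,0,0.3,0,0,0,0.7,0,0,0.3,0,0,0,0.7],
  "force": 30
}}

```text
time: 5.87
eef_pos: [0.4118, 0.2619, 0.0036]
tcp_rot: [0.061, 0.998, 0.0, 0.0]
contact_force: [-1.0, 1.4, 4.6]
opening: 0.558
finger_force: 33.2
```

```bash
python3 - <<'E'
from h import *
s=telemetry.get_state(); print(s['contact_force'],s['finger_force'],s['opening'],s['tcp_rot'])
t=vision.read_camera('top')
my=blob(t['color'],(18,120,100),(38,255,255),(225,168,255,232)); print('spot top',ray(t,[cen(my)[0]],.034))
p=np.array(s['eef_pos']); go((p[0]+.0964,p[1]-.1962,p[2]),173)
E
```

```text
[-1.01984463  1.42683241  4.60031987] 33.17577123641968 0.5582566043699702 [6.08440112e-02 9.98147161e-01 3.40226280e-04 3.68229229e-04]
spot top [[0.51301061 0.24967397 0.034     ]]
at [0.4118 0.2619 0.0036] -> shift cm [-1.195e+01 -1.831e+01 -1.000e-02] turn [0.04 0.04 0.02]
```

>>> {"fn": "arm_command", "kwargs": {
  "series": [-0.3,-0.5,0,0,0,0,0.7,-0.9,-1.4,0,0,0,0,0.7,-1.7,-2.6,0,0,0,0,0.7,-2.5,-3.8,0,0,0,0,0.7,-3.3,-5,0,0,0,0,0.7,-4.1,-6.2,0,0,0,0,0.7,-4.9,-7.4,0,0,0,0,0.7,-5.5,-8.4,0,0,0,0,0.7,-5.8,-8.9,0,0,0,0,0.7,-5.9,-9.1,0,0,0,0,0.7]
}}

```text
time: 6.75
eef_pos: [0.4593, 0.1642, 0.0036]
tcp_rot: [0.061, 0.998, 0.001, -0.0]
contact_force: [-2.1, 5.9, 7.3]
opening: 0.554
finger_force: 33.6
```

```bash
python3 - <<'E'
from h import *
s=telemetry.get_state(); go((.4118+.0964,.2619-.1962,.0036),173)
t=vision.read_camera('top'); my=blob(t['color'],(22,120,100),(38,255,255),(240,150,290,200)); c,a,_=cen(my); print('spot top',ray(t,[c],.034),a)
E
```

```text
at [0.4593 0.1642 0.0036] -> shift cm [-6.07 -9.18 -0.01] turn [ 0.09 -0.02 -0.05]
spot top [[0.5599362  0.15265195 0.034     ]] 21
```

>>> {"fn": "arm_command", "kwargs": {
  "series": [-0.3,-0.5,0,0,0,0,0.7,-0.9,-1.4,0,0,0,0,0.7,-1.7,-2.6,0,0,0,0,0.7,-2.5,-3.8,0,0,0,0,0.7,-3.3,-5,0,0,0,0,0.7,-4.1,-6.2,0,0,0,0,0.7,-4.9,-7.4,0,0,0,0,0.7,-5.6,-8.5,0,0,0,0,0.7,-6,-9.1,0,0,0,0,0.7,-6.1,-9.2,0,0,0,0,0.7]
}}

```text
time: 7.63
eef_pos: [0.508, 0.0654, 0.0036]
tcp_rot: [0.061, 0.998, 0.001, -0.001]
contact_force: [-4.9, 6.7, 11.1]
opening: 0.558
finger_force: 34.2
```

```bash
python3 - <<'E'
from h import *
go((.4118+.0964,.2619-.1962,.0036),173)
d=snap('side','side1'); p=proj(d,[(.608,.055,.034)])[0].round(); print(p)
x,y=int(p[0])-50,int(p[1])-40
cv2.imwrite('pics/s1.png',cv2.resize(d['color'][y-20:y+60,x-20:x+100],None,fx=6,fy=6,interpolation=cv2.INTER_CUBIC)); print(x-20,y-20)
e=wrist(); cv2.imwrite('pics/w4.png',e['color'])
E
```

```text
at [0.508  0.0654 0.0036] -> shift cm [-0.02  0.03  0.  ] turn [ 0.08 -0.15 -0.04]
[275. 239.]
205 179
```

View pics/s1.png

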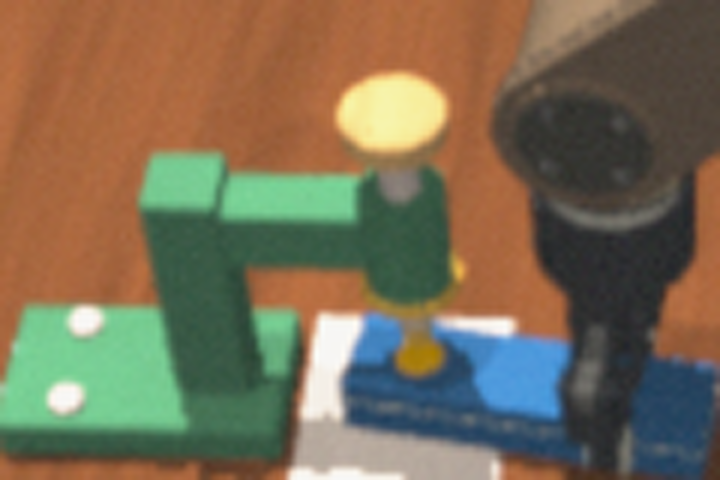

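The side view shows the box under the die. The gold blob (die plus shaded spot) is at crop (419,356), and the knob top is at crop (391,112). I check this numerically.

```bash
python3 - <<'E'
from h import *
d=vision.read_camera('side'); im=d['color']
print('knob,die,spot pred',proj(d,[(.608,.055,.205),(.608,.055,.05),(.608,.055,.034),(.62,.055,.034),(.596,.055,.034),(.608,.067,.034),(.608,.043,.034)]).round(1).tolist())
mk=blob(im,(10,40,150),(28,255,255),(255,185,290,206)); print('knob blob',cen(mk)[0],cen(mk)[1], cv2.boundingRect(cv2.findNonZero(cen(mk)[2])))
h=cv2.cvtColor(im,cv2.COLOR_BGR2HSV)
for y in range(230,246): print(y,' '.join('%3d/%3d'%(h[y,x,0],h[y,x,2]) for x in range(266,286)))
E
```

```text
knob,die,spot pred [[269.9, 196.3], [274.3, 235.0], [274.7, 238.6], [270.6, 238.3], [278.8, 238.8], [274.0, 241.7], [275.3, 235.5]]
knob blob [270.91940299 194.51940299] 670 (255, 185, 35, 21)
230  11/158  15/152  19/159  21/156  22/144  22/142  22/142  23/142  22/147  22/141  21/159  20/157  18/153  13/159  12/171  11/170  11/164  11/162  11/166  12/167
231 117/168 111/177 107/155  20/136  20/139  21/149  20/157  20/155  21/156  20/146  19/145  14/166  12/181  11/193  10/198  11/198  11/184  10/180  10/182  10/184
232 106/207 104/215 104/202 106/185 106/173 120/135  18/137  18/143  17/145  19/137  18/131 133/160 170/191   8/218  14/226  14/239  16/240  13/240  13/239  14/241
233 105/202 104/202 104/203 105/202 105/197 106/163  16/129  16/137  16/143  17/135  30/120 106/177 108/203 112/210 113/211 130/223 150/228 170/232   5/237  10/243
234 104/191 104/189 104/192 104/194 104/193 105/176  12/129  19/143  19/142  19/140  23/118 106/172 105/186 106/191 106/192 107/199 106/205 107/206 108/213 108/220
235 104/189 104/190 104/190 105/188 104/188 105/180  21/139  20/148  21/144  20/142  21
[... 1016 characters left out ...]
/ 94 104/ 99 103/ 99 105/125 105/194 104/216
242 103/124 104/129 104/127 105/128 105/116 105/103 105/ 98 107/ 98 106/ 92 105/ 94 105/ 91 104/ 94 103/ 92 105/101 104/ 98 105/114 105/117 104/136 104/202 104/218
243 104/117 104/123 104/124 104/129 105/132 104/118 104/113 105/115 104/104 105/102 105/102 104/ 98 104/ 99 105/112 105/114 105/125 105/131 105/133 104/173 105/213
244 105/106 104/111 106/116 105/116 105/116 104/115 104/121 105/119 104/115 104/115 105/118 105/116 104/113 105/124 104/126 105/128 105/129 105/130 104/144 105/203
245 104/107 106/102 105/103 104/100 105/103 106/104 104/105 104/111 105/112 105/116 104/113 106/113 105/114 104/119 104/124 105/132 104/128 104/130 104/131 105/176
```

Column check: the spot's centre is at 274.6 against 274.7 predicted. The die and the spot's lower edge are both shifted by the same ~0.6 px in rows, so they are centred to about 1 mm. I release and back off.

>>> {"fn": "arm_command", "kwargs": {
  "series": [0,0,0,0,0,0,0.4,0,0,0,0,0,0,0.2,0,0,0,0,0,0,0,0,0,0,0,0,0,0,0,0,0,0,0,0,0,0,0,0,0,0,0,0,0,0,-2,0,0,0,0,0,0,-5,0,0,0,0,0,0,-8,0,0,0,0,0,0,-11,0,0,0,0]
}}

```text
time: 8.62
eef_pos: [0.5078, 0.0653, 0.1139]
tcp_rot: [0.061, 0.998, -0.0, -0.001]
contact_force: [0.3, 0.1, -0.8]
opening: 0.998
finger_force: 0.0
```

>>> {"fn": "arm_command", "kwargs": {
  "series": [1,0,-4,0,0,0,0,2,0,-8,0,0,0,0.5,2,0,-12,0,0,0,1,2,0,-16,0,0,0,1,2,0,-16,0,0,0,1,2,0,-16,0,0,0,1]
}}

```text
time: 9.12
eef_pos: [0.49, 0.0677, 0.2768]
tcp_rot: [0.061, 0.998, -0.0, 0.004]
contact_force: [-0.5, 1.1, 0.6]
opening: 0.305
finger_force: 0.0
```

```bash
python3 - <<'E'
from h import *
d=vision.read_camera('side'); im=d['color']
h=cv2.cvtColor(im,cv2.COLOR_BGR2HSV)
for y in range(233,243): print(y,' '.join('%3d/%3d'%(h[y,x,0],h[y,x,2]) for x in range(268,282)))
c=wrist(); im=c['color']; cv2.imwrite('pics/w5.png',im)
mb=blob(im,(95,90,30),(125,255,255),(0,0,640,400)); m=cen(mb)[2]; print(cv2.minAreaRect(cv2.findNonZero(m)),proj(c,[(.608,.055,.205),(.608,.055,.034),(.37,.08,.034)]).round().tolist())
P=ray(c,cv2.findNonZero(m)[:,0],.034)[:,:2]; print(cv2.minAreaRect((P*1000).astype(np.float32)))
s=telemetry.get_state(); print(s['opening'],s['contact_force']); go((.608,.055,.235),173)
E
```

```text
233 104/194 105/195 105/193 105/153  11/123  17/134  17/135  18/130  23/115 108/173 109/196 112/203 113/207 137/217
234 104/187 105/185 105/186 105/168  15/123  19/133  19/137  19/136  25/111 106/161 105/179 105/183 106/186 107/194
235 104/185 105/186 104/180 106/174  21/137  20/143  20/142  20/136  21/128 106/124 105/140 105/148 105/172 105/184
236 104/183 104/181 104/175 106/142  18/148  21/150  21/147  21/148  20/151  20/137  19/100 105/ 99 104/138 105/173
237 104/182 105/158 105/140  17/125  21/157  22/157  21/155  22/159  22/159  21/157  21/123 109/ 86 106/104 105/135
238 105/177 106/130 106/ 92  20/142  22/160  22/160  22/161  22/161  22/160  22/157  21/131 116/ 82 106/ 93 105/100
239 104/140 104/108 107/ 88  19/140  22/157  22/161  22/161  22/161  22/157  21/152  20/115 108/ 85 106/ 94 104/ 93
240 105/100 103/ 97 107/ 92  18/110  21/136  21/154  22/154  22/153  20/139  20/120  42/ 84 105/ 88 105/ 95 105/ 93
241 105/113 105/109 104/ 98 104/ 88  15/ 90  15/111  19/120  18/113  18/ 89 106/ 84 103/ 91 104/ 89 104/ 90 104/ 91
242 104/121 103/121 105/115 104/ 98 106/ 95 105/ 94 106/ 86 105/ 88 106/ 92 104/ 94 103/ 93 103/ 92 105/ 99 104/107
((317.5, 205.0), (37.0, 114.0), 0.0) [[320.0, 344.0], [319.0, 251.0], [316.0, 64.0]]
((544.7081298828125, 60.80441665649414), (46.904029846191406, 161.39830017089844), 83.36705780029297)
0.11514653322026457 [ 0.4297264   0.33420668 -0.47720472]
at [0.4879 0.0678 0.2722] -> shift cm [-12.08   0.19   3.7 ] turn [-0.01 -0.08  0.02]
```

>>> {"fn": "arm_command", "kwargs": {
  "series": [-3,0,0,0,0,0,1,-6,0,0,0,0,0,1,-9,0.1,0,0,0,0,1,-12,0.2,1,0,0,0,1,-12.1,0.2,3,0,0,0,1,-12.1,0.2,4.7,0,0,0,1,-12.1,0.2,5.7,0,0,0,1,-12.1,0.2,5.7,0,0,0,1,-12.1,0.2,5.7,0,0,0,1]
}}

```text
time: 9.97
eef_pos: [0.6077, 0.0551, 0.2141]
tcp_rot: [0.061, 0.998, 0.0, -0.002]
contact_force: [0.0, -0.4, 0.4]
opening: -0.002
finger_force: 0.0
```

```bash
python3 - <<'E'
from h import *
s=telemetry.get_state(); print(s['opening'],s['contact_force']); go((.608,.055,.205),173)
d=vision.read_camera('side')['color'][150:260,220:340]; c=vision.read_camera('wrist')['color']
cv2.imwrite('pics/k5.png',cv2.resize(d,None,fx=5,fy=5,interpolation=cv2.INTER_CUBIC))
E
```

```text
-0.0020250198648932897 [ 0.00370775 -0.38513144  0.41110917]
at [0.6077 0.0551 0.2141] -> shift cm [-0.03 -0.01  0.91] turn [-0.01 -0.22  0.02]
```

View pics/k5.png

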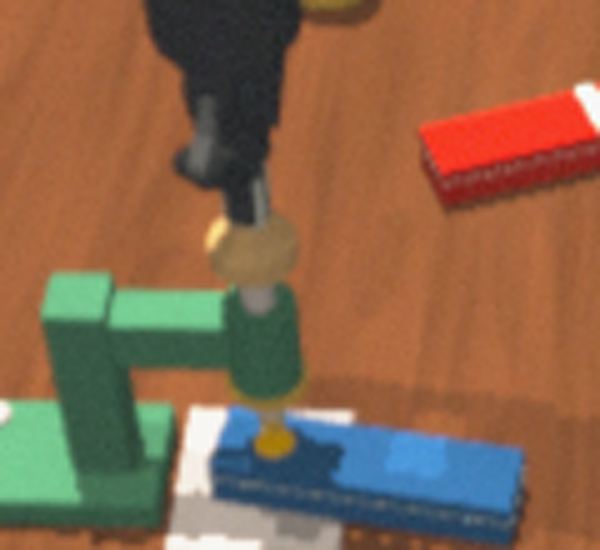

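The shut fingertips stand over the middle of the knob at crop (250,220). The box lies flat under the die, with the spot at crop (275,440). Pressing now.

>>> {"fn": "arm_command", "kwargs": {
  "series": [0,0,0.4,0,0,0,1,0,0,0.8,0,0,0,1,0,0,1.1,0,0,0,1,0,0,1.4,0,0,0,1,0,0,1.7,0,0,0,1,0,0,2,0,0,0,1,0,0,2.2,0,0,0,1,0,0,2.35,0,0,0,1,0,0,2.35,0,0,0,1,0,0,2.35,0,0,0,1]
}}

```text
time: 10.9
eef_pos: [0.6089, 0.0551, 0.1935]
tcp_rot: [0.061, 0.998, 0.0, 0.0]
contact_force: [-2.7, 0.2, 6.3]
opening: -0.002
finger_force: 3.0
```

>>> {"fn": "arm_command", "kwargs": {
  "series": [0,0,0.15,0,0,0,1,0,0,0.3,0,0,0,1,0,0,0.4,0,0,0,1,0,0,0.45,0,0,0,1,0,0,0.45,0,0,0,1,0,0,0.45,0,0,0,1]
}}

```text
time: 11.4
eef_pos: [0.6089, 0.0551, 0.1894]
tcp_rot: [0.061, 0.998, -0.0, 0.0]
contact_force: [-2.8, 1.3, 6.6]
opening: 0.001
finger_force: 3.5
```

>>> {"fn": "arm_command", "kwargs": {
  "series": [0,0,0.1,0,0,0,1,0,0,0.2,0,0,0,1,0,0,0.25,0,0,0,1,0,0,0.25,0,0,0,1,0,0,0.25,0,0,0,1]
}}

```text
time: 11.82
eef_pos: [0.609, 0.0551, 0.189]
tcp_rot: [0.061, 0.998, -0.0, 0.0]
contact_force: [-5.9, 0.1, 13.4]
opening: 0.002
finger_force: 6.7
```

>>> {"fn": "arm_command", "kwargs": {
  "series": [0,0,0.04,0,0,0,1,0,0,0.04,0,0,0,1,0,0,0.04,0,0,0,1,0,0,0.04,0,0,0,1]
}}

```text
time: 12.15
eef_pos: [0.609, 0.0551, 0.189]
tcp_rot: [0.061, 0.998, -0.0, 0.0]
contact_force: [-7.5, -0.1, 14.8]
opening: 0.001
finger_force: 7.3
```

>>> {"fn": "arm_command", "kwargs": {
  "series": [0,0,-0.4,0,0,0,1,0,0,-0.8,0,0,0,1,0,0,-1.3,0,0,0,1,0,0,-1.8,0,0,0,1,0,0,-2.4,0,0,0,1,0,0,-4,0,0,0,1,0,0,-6,0,0,0,1,0,0,-8,0,0,0,1,1,0,-10,0,0,0,1,2,0,-10,0,0,0,1]
}}

```text
time: 12.98
eef_pos: [0.5908, 0.0573, 0.2895]
tcp_rot: [0.061, 0.998, -0.0, 0.004]
contact_force: [0.6, -0.7, 1.4]
opening: -0.0
finger_force: 0.0
```

>>> {"fn": "arm_command", "kwargs": {
  "series": [4,0,0,0,0,0,1,8,0,0,0,0,0,1,11,0,0,0,0,0,1,11,0,0,0,0,0,1,11,0,0,0,0,0,1]
}}

```text
time: 13.4
eef_pos: [0.4781, 0.0712, 0.2837]
tcp_rot: [0.061, 0.998, -0.0, -0.0]
contact_force: [0.7, -0.5, 0.9]
opening: -0.001
finger_force: 0.0
```

```bash
python3 - <<'E'
from h import *
d=vision.read_camera('side'); c=wrist(); s=telemetry.get_state(); print(s['time'],s['eef_pos'],s['contact_force'])
a=cv2.convertScaleAbs(cv2.resize(d['color'][180:255,230:340],None,fx=7,fy=7,interpolation=cv2.INTER_CUBIC)[:300],alpha=1)
b=cv2.resize(cv2.convertScaleAbs(d['color'][222:250,255:300],alpha=1.4),(480,299),interpolation=cv2.INTER_CUBIC)
w=cv2.resize(c['color'],(480,300)); a=cv2.resize(d['color'][170:260,200:344],(480,300))
cv2.imwrite('pics/fin.png',cv2.resize(np.vstack([np.hstack([a,w]),np.hstack([cv2.resize(b,(480,300)),cv2.resize(d['color'],(480,300))])]),(800,500)))
im=c['color']; m=cen(blob(im,(95,90,30),(125,255,255),(0,0,640,400)))[2]
P=ray(c,cv2.findNonZero(m)[:,0],.034)[:,:2]; print(cv2.minAreaRect((P*1000).astype(np.float32)))
E
```

```text
13.5 [0.4800018  0.07074644 0.28461355] [-0.07887372 -0.13355584 -0.30398034]
((541.144287109375, 61.155540466308594), (46.52888107299805, 156.13072204589844), 83.88308715820312)
```

View pics/fin.png

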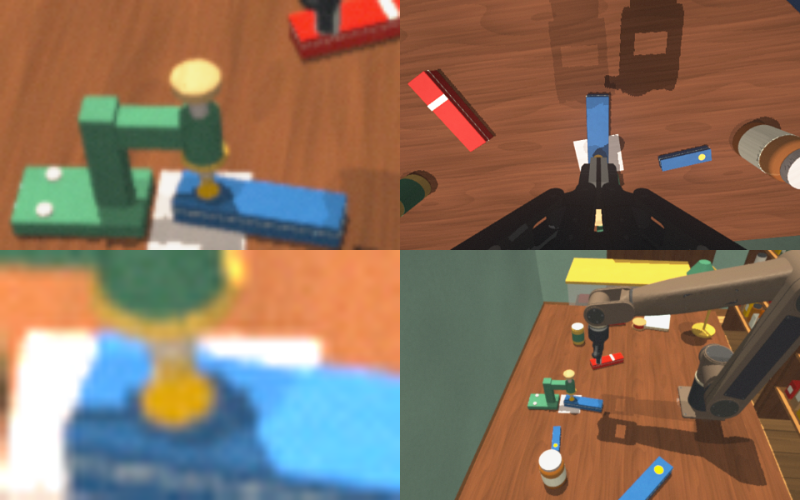

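The plunger is back up, the box lies unmoved with the spot under the die, the bystanders are undisturbed, and the arm is clear. Handing in.

```bash
python3 -c "
from h import *
print(ctrl.sign_off())"
```

```text
the job is handed in; nothing more can be done
None
```

I slid the gift box flat under the die, with its spot centred to about 1 mm, pressed the knob to 14.8 N, let it spring back and handed in at about 13.5 s; the box was released and the bystanders untouched, but the die hides the spot, so I could not see the stamp mark itself.

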